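# Bring the wheelchair wheel's valve to the top for inflating

## Robot

A 7-joint arm with a two-finger parallel gripper is mounted at the origin on the work surface. World frame = base frame: x ahead of the robot, y to its left, z up, the work surface at z = 0. Lengths are in m, angles in degrees, forces in N, time in s.
With the tool pointing down it reaches from about 0.4 to 0.85 m from the base axis. Payload 4.5 kg.
Tool frame: the origin (TCP) lies on the mounting face of the last link; the fingertips stand 166 mm ahead of it and the grasp point (between the pads) lies 147 mm ahead of it (r.pinch_z is the distance from the TCP to the grasp point, in m); z points along the fingers, y is the direction in which the jaws open and shut (so a half turn about z gives the same grasp; the last joint's range is limited). The gripper opens to 88 mm and grips with 3 to 60 N. Pads are 18 mm wide; open, the fingers measure 123 mm over their backs; the gripper's body (75 mm by 187 mm) begins 45 mm behind the grasp point.
Start: joints at [68.743, 39.483, -11.15, 89.685, 9.013, 51.709, -12.324], TCP at [0.246, -0.574, 0.405] pointing down, gripper open.
Joint ranges: [-172.22, 172.22], [-26.19, 119.32], [-84.43, 86.54], [7.71, 146.69], [-57.33, 237.33], [2.42, 119.75], [-152.13, 152.13]. Speed limits (degrees/s): [147.25, 147.25, 180, 180, 180, 180, 180].

## Interface

Orientations are given as [roll, pitch, yaw] about the fixed x, y, z axes, in that order (R = Rz(yaw) Ry(pitch) Rx(roll)).
In Python, from bench import r, vision gives the robot as it stands.
- The arm moves only by the tool apply_moves, never from a script. Its argument "targets" is a list of rows, each an object of numbers: "tx", "ty", "tz": the shift along the tool's x, y, z in mm; "wx", "wy", "wz": the turn, a rotation vector about the tool's x, y, z in rad. A call has 1 to 10 rows; each row is the pose to reach, as a shift and turn from the pose commanded when the call began, along the tool's axes at that moment; what a row does not reach only later rows make up. A row lasts 1/8 s, in which the tool goes at most 62.5 mm and 10.7 degrees, less where a joint would pass 70% of its speed; a pose out of reach is approached as far as the arm can. A call with a gripper value outside its range is refused whole. "hand" is the gripper's target within -1 to 1 (shut at 1, half-way at 0, fully open at -1), set as the call begins (left out, the last holds). The fingers move at their own pace and stop on an object; "grip_force" is the grip in N (left out, the last holds). Time passes only in rows, so rows that repeat a pose let the fingers close. It gives the time, the measured TCP pose, the force and the opening at its end, in the units of the state.
- r.observe(): the state, without advancing time (a new reading comes with each control period).
- vision.get_image(name): name is "side" or "top"; returns a dict with "image" (384x512x3 uint8, red, green, blue), "z_map" (384x512 float32, m along the optical axis (not along the pixel's ray), 0 where there is no reading), "fx", "fy", "cx", "cy" (pixels), "dist" ([k1, k2, p1, p2, k3] as OpenCV has them; the pictures are not rectified), "R" (3x3) and "t" (3): a world point X has camera coordinates R X + t. Camera axes: x right, y down, z forward; pixel columns grow to the right and rows downward; lengths in m; the calibration is good to about 2 mm. A picture is of the moment at which its call begins.
- r.hand_in(): hands the job in, once; it reports no verdict.
The state is a dict: "clock": time; "joint_positions": joint angles; "qd": joint speeds; "tau": joint torques, N m; "tool_pos": TCP position; "tool_rot": TCP orientation; "force": force on the tool from outside, world axes, zero at the start; "wrist_torque": the same for the moment, N m; "finger_gap": opening from 0.0 (shut) to 1.0 (fully open).
Only numpy, scipy, OpenCV 4.12 (cv2) and the standard library are available. Lean on these libraries where they do the work, as an engineer would, in place of code of your own. Each camera call takes 0.05 s, during which the arm holds its last target.

## Task

The spare wheelchair wheel on the blue repair stand is about to be pumped up. Push its white spokes round with the fingertips, one after another, until the red-capped valve stem points straight up the slope, at twelve o'clock, then take the hand clear of the wheel. Do not turn it by the tyre or by the valve stem, and leave the gel bottle, the tape roll and the orange inflator where they stand.

Things in the scene. Friction and masses are not known exactly. Their poses are not given: they have to be found in the camera images.
- hub (a point): Point on the wheel's axle, level with the spokes' front faces. Axes are the fixed stand's: z vertical, x level, away from the robot's side, y level, to the left seen from the robot. The wheel (304 mm across) lies on a slope of 35 degrees: its face looks along n = (-0.574, 0, 0.819) in these axes; twelve o'clock is straight up the slope, u = (0.819, 0, 0.574). Angles are from u towards y.
- bracket (a point): On the axle, 21 mm in front of hub along n, same axes. Centre of the fixed dark steel bracket in front of the wheel: three arms at 70, 180 and 290 degrees from twelve o'clock, each 12 mm wide, 180 mm long, fronts level with this point, 6 mm thick, 15 mm clear of the spokes; centre nut 32 mm wide, 5 mm proud. Fingers fit in the 140 degree opening between the two upper arms.
- stand: Fixed blue stand, origin at the centre of its underside on the table, same axes as hub. Foot 300 x 340 mm. Its leaned back panel's face lies 38 mm behind hub along n, 340 mm wide, reaching 100 mm up and 180 mm down the slope from the axle.
- wheel (a joint): Turn of the wheel, rad: 0 with the valve stem at twelve o'clock, growing as the stem goes from there to the robot's left (anticlockwise seen from the robot); 2 pi is twelve o'clock again. Turns either way, more than a full turn, against a drag of about 0.3 N m and stays where it is left. It starts with the stem in the lower part, between 1.9 and 4.4.
- spokes: Five white spokes 72 degrees apart, at joint angle + 36 + 72 k degrees from twelve o'clock (the stem is midway between two). Each 14 mm wide, 12 mm deep backwards from the level of hub, free from the hub (radius 28 mm) to the rim (inner radius 112 mm); 26 mm of space behind. Origin on the axle, 38 mm behind hub; x towards the stem, z along n.
- tyre: Black tyre around the rim, from 120 to 152 mm radius, its front 2 mm in front of the spoke fronts. Not to be pushed. Origin and axes as spokes.
- stem: Brass valve stem, coming out of the rim's front and bent outwards over the tyre's side, with a red cap, 10 mm thick. Rises to 12 mm in front of the spoke fronts. Not to be pushed. Origin and axes as spokes.
- stem_cap (a point): Centre of the red valve cap, 140 mm from the axle, 7 mm in front of the spoke fronts. Its x axis points from the axle out through the stem.
- gel_mid (a point): Clear hand gel bottle with a green cap, standing, 60 mm across, 150 mm high; point at its centre.
- tape: Yellow roll of tape lying flat, 70 mm across, 25 mm high; origin at the centre of its underside.
- inflator_mid (a point): Orange tyre inflator, a 90 x 60 mm box 116 mm high with a white gauge, standing; point at half its height.

How it is judged:
By the outcome, as a careful person would: the job done as asked, in the order asked, and still so for the second after the job is handed in, with the robot touching nothing.
It also fails if it takes over 58 s, if anything falls off the work surface, if the arm or the gripper's body presses on something with over 40 N, if the wrist force passes 120 N, or if a joint passes its speed limit or range.

## Working session

There is one attempt and no reset: what is moved stays moved. The work goes in short steps, Python scripts to look and compute and a tool call to move; the robot and the scene stay as the last step left them, time stands still between calls to the robot, and variables do not carry over. Pictures are saved under pics/ and viewed, and the job is handed in when it is done.

Besides the shell and the picture viewer there is one more tool, called after "Call:" as name([rows], argument=value, ...), one row to a line, values as JSON. apply_moves: Moves the arm, as the interface text tells. Its arguments: {"type":"object","properties":{"targets":{"type":"array"},"hand":{"type":"number"},"grip_force":{"type":"number"}},"required":["targets"]}

```bash
ls; mkdir -p pics
python3 - <<'E'
from bench import r, vision
import cv2,numpy as np
print(r.observe(), r.pinch_z)
for n in ["side","top"]:
    d=vision.get_image(n); cv2.imwrite(f"pics/{n}0.png",cv2.resize(d["image"][:,:,::-1],(800,600)))
    print(n,{k:d[k] for k in d if k not in("image","z_map")})
    np.savez(f"{n}0.npz",**d)
E
```

```text
pics
{'clock': 0.0, 'joint_positions': array([ 68.74386792,  39.53241017, -11.14409502,  89.74551306,
         9.01191345,  51.70760579, -12.3254605 ]), 'qd': array([ 0.02529124, -0.02762932,  0.00581033, -0.0355539 , -0.01254164,
       -0.04156994,  0.01041962]), 'tau': array([-2.11090046e-04, -5.27561009e+01, -1.26720574e+00, -1.53425789e+01,
       -5.26550633e-02,  6.58483710e-03,  2.14143765e-04]), 'tool_pos': array([ 0.24598244, -0.57419994,  0.40391486]), 'tool_rot': array([-1.79896465e+02,  7.31491731e-03,  2.31954989e+01]), 'force': array([ 0.71809828, -0.50671422,  0.23159808]), 'wrist_torque': array([0.02599585, 0.01364586, 0.02223076]), 'finger_gap': 0.9974041141465629} 0.1473
side {'fx': 348.3849417195796, 'fy': 348.3849417195796, 'cx': 263.07454091773593, 'cy': 193.3796992122437, 'dist': array([0.01676785, 0.        , 0.        , 0.        , 0.        ]), 'R': array([[-0.99755091, -0.06833553,  0.01491452],
       [-0.04751346,  0.50557326, -0.8614744 ],
       [ 0.05132892, -0.86007321, -0.50758192]]), 't': array([0.55879995, 0.15328939, 0.83714479])}
top {'fx': 452.36561018194607, 'fy': 452.36561018194607, 'cx': 248.4589946736083, 'cy': 198.79928034583617, 'dist': array([-0.13735907,  0.        ,  0.        ,  0.        ,  0.        ]), 'R': array([[ 1.19705469e-02, -9.99928070e-01,  7.49321110e-04],
       [-9.81971957e-01, -1.18969580e-02, -1.88651898e-01],
       [ 1.88647243e-01,  1.52245408e-03, -9.82043736e-01]]), 't': array([0.02483589, 0.56464343, 1.09799147])}
```

View pics/side0.png

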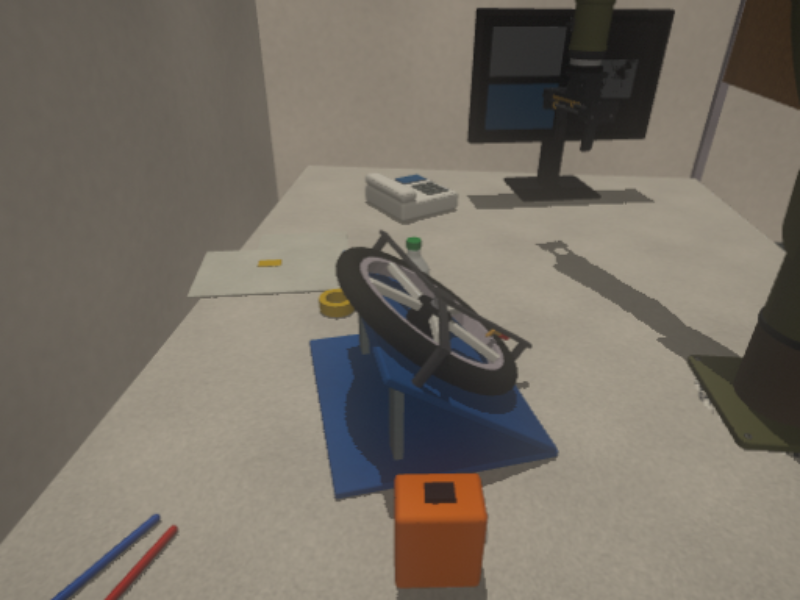

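View pics/top0.png

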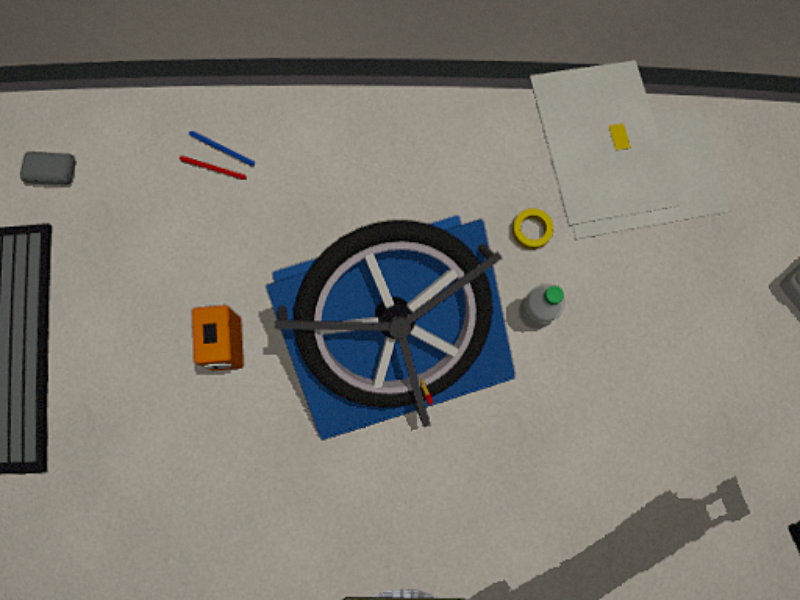

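The top view shows the wheel hub near (400,327) of 800x600 and the red cap just right of the lower arm at (428,398). The stand is yawed about 15°. The gel is at (545,305), the tape at (532,228) and the inflator at (217,337). Next I fit the wheel plane and circle.

```bash
cat > h.py <<'E'
import numpy as np,cv2
def K(d): return np.array([[d["fx"],0,d["cx"]],[0,d["fy"],d["cy"]],[0,0,1.]])
def rays(d,uv):
    p=cv2.undistortPoints(np.asarray(uv,float).reshape(-1,1,2),K(d),d["dist"])[:,0]
    return np.c_[p,np.ones(len(p))]@d["R"]     # world dirs with unit depth
def cam(d): return -d["R"].T@d["t"]
def cloud(d):
    H,W=d["z_map"].shape; v,u=np.mgrid[:H,:W]
    r=rays(d,np.c_[u.ravel(),v.ravel()])
    return (cam(d)+r*d["z_map"].reshape(-1,1)).reshape(H,W,3)
def onplane(d,uv,p,n):
    r=rays(d,uv); c=cam(d); return c+r*(((p-c)@n)/(r@n))[:,None]
def project(d,X):
    return cv2.projectPoints(np.asarray(X,float).reshape(-1,1,3),cv2.Rodrigues(d["R"])[0],d["t"],K(d),d["dist"])[0][:,0]
E
cat > m.py <<'E'
from h import *
d=dict(np.load("top0.npz")); im=d["image"]; hsv=cv2.cvtColor(im,cv2.COLOR_RGB2HSV)
P=cloud(d)
H,W=im.shape[:2]; v,u=np.mgrid[:H,:W]
rr=np.hypot(u-256,v-205)
ok=(d["z_map"]>0)
# stand foot yaw
blue=((hsv[...,0]>100)&(hsv[...,0]<125)&(hsv[...,1]>120)&(hsv[...,2]>40)).astype(np.uint8)
foot=(blue>0)&ok&(P[...,2]<0.03)
print("foot z",np.percentile(P[foot][:,2],[5,50,95]))
# white spokes+rim
white=(hsv[...,1]<50)&(hsv[...,2]>120)&(rr<75)&ok&(P[...,2]>0.05)
X=P[white]
for _ in range(6):
    c=X.mean(0); n=np.linalg.svd(X-c,full_matrices=False)[2][2]; n*=np.sign(n[2])
    e=(X-c)@n; X=X[abs(e)<max(.003,2*e.std())]
print("plane",n,"yaw",np.degrees(np.arctan2(-n[1],-n[0])),"tilt",np.degrees(np.arccos(n[2])),e.std(),len(X))
cv2.imwrite("pics/wm.png",(white*255).astype(np.uint8))
black=(hsv[...,2]<45)&(rr<90)&(rr>50)&ok
c0=c
E0=(P-c)@n
tyre=black&(abs(E0)<.006)
T=P[tyre]; c2=T.mean(0); n2=np.linalg.svd(T-c2,full_matrices=False)[2][2]; n2*=np.sign(n2[2])
print("tyre plane",n2,np.degrees(np.arctan2(-n2[1],-n2[0])),np.degrees(np.arccos(n2[2])),((T-c2)@n2).std(),(c2-c)@n)
cv2.imwrite("pics/tm.png",(tyre*255).astype(np.uint8))
red=((hsv[...,0]<8)|(hsv[...,0]>172))&(hsv[...,1]>150)&(hsv[...,2]>80)&(rr<95)
print("red",u[red].mean(),v[red].mean(),red.sum(),P[red].mean(0))
E
python3 m.py; python3 -c "
import cv2,numpy as np
a=cv2.imread('pics/wm.png');b=cv2.imread('pics/tm.png');cv2.imwrite('pics/c.png',np.hstack([a,b])[100:300,100:900])"
```

```text
foot z [0.00858915 0.0191379  0.02874134]
plane [-0.5447134  -0.17650128  0.81983816] yaw 17.95367025870548 tilt 34.931403602230404 0.0016536108436728324 1628
tyre plane [-0.54049833 -0.17637806  0.82264958] 18.07279301465339 34.649086685549335 0.002593219700400472 0.001042875778147795
red 274.3333333333333 255.0952380952381 21 [ 0.4204152  -0.03306834  0.08025077]
```

View pics/c.png

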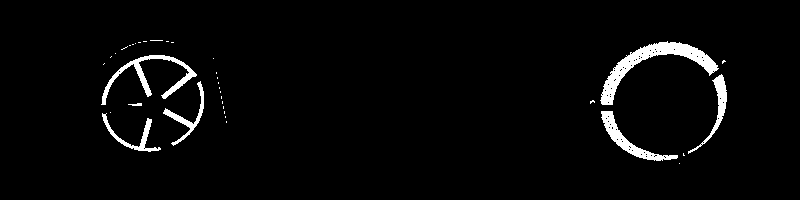

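```bash
cat > w.py <<'E'
from h import *
import sys
from scipy.optimize import least_squares
d=dict(np.load(sys.argv[1] if len(sys.argv)>1 else "top0.npz")); im=d["image"]; hsv=cv2.cvtColor(im,cv2.COLOR_RGB2HSV)
H,W=im.shape[:2]; v,u=np.mgrid[:H,:W]; rr=np.hypot(u-256,v-205); P=cloud(d)
yaw=np.radians(18.0); t=np.radians(35)
Rz=cv2.Rodrigues(np.array([0,0,yaw]))[0]
n=Rz@[-np.sin(t),0,np.cos(t)]; U=Rz@[np.cos(t),0,np.sin(t)]; Y=Rz@[0,1.,0]
white=(hsv[...,1]<50)&(hsv[...,2]>120)&(rr<75)&(P[...,2]>0.05)
X=P[white]; h=np.median(X@n)
X=X[abs(X@n-h)<.006]; h=np.median(X@n)
# ray cast onto plane
uv=np.c_[u[white],v[white]]; Q=onplane(d,uv,n*h,n); q=np.c_[Q@U,Q@Y]
c=q.mean(0)
ring=q[np.abs(np.hypot(*(q-c).T)-.116)<.012]
for _ in range(5):
    s=least_squares(lambda p:np.hypot(*(ring-p[:2]).T)-p[2],[*c,.116],loss="soft_l1",f_scale=.002).x; c=s[:2]
    ring=q[np.abs(np.hypot(*(q-c).T)-s[2])<.006]
hub=n*h+U*c[0]+Y*c[1]
print("hub",hub.round(4),"r",s[2],"n",n.round(4),"h",h)
# spokes
g=q-c; r_=np.hypot(*g.T); a=np.degrees(np.arctan2(g[:,1],g[:,0]))
sel=(r_>.045)&(r_<.105)
z=np.exp(1j*np.radians(a[sel]*5)).mean(); print("spokes mod 72: ",np.degrees(np.angle(z))/5,abs(z))
print(np.histogram(a[sel]%360,bins=np.arange(0,361,5))[0])
red=((hsv[...,0]<8)|(hsv[...,0]>172))&(hsv[...,1]>150)&(hsv[...,2]>80)&(rr<95)
Q=onplane(d,np.c_[u[red],v[red]],hub+n*.007,n)-hub; 
if len(Q): m=Q.mean(0); print("cap ang",np.degrees(np.arctan2(m@Y,m@U)),"r",np.hypot(m@Y,m@U),red.sum())
# bracket tips, overlay check
b=hub+.021*n
pts=[b]+[b+.18*(np.cos(x)*U+np.sin(x)*Y) for x in np.radians([70,180,290])]
big=cv2.resize(im[:,:,::-1],None,fx=3,fy=3,interpolation=cv2.INTER_CUBIC)
for x,y in project(d,pts): cv2.circle(big,(int(3*x+1),int(3*y+1)),5,(0,255,255),1)
cir=project(d,[hub+.112*(np.cos(x)*U+np.sin(x)*Y) for x in np.linspace(0,6.28,60)])
for x,y in cir: cv2.circle(big,(int(3*x+1),int(3*y+1)),1,(0,255,0),-1)
cv2.imwrite(sys.argv[2] if len(sys.argv)>2 else "pics/ov0.png",big[380:900,400:1100])
np.savez("geo.npz",hub=hub,n=n,U=U,Y=Y)
E
python3 w.py
```

```text
hub [0.5315 0.02   0.1507] r 0.11714741116246091 n [-0.5455 -0.1772  0.8192] h -0.17001892461749074
spokes mod 72:  6.618318556671561 0.9571259343589812
[47 76 17  0  0  0  0  0  0  0  0  0  0  7  3  0  1  0  0  0  0  0  0  0
  0  0  0  0  4 46 59 12  0  0  0  0  0  0  0  0  0  0  0 29 61 37  0  0
  0  0  0  0  0  0  0  0  0  9 64 64  6  0  0  0  0  0  0  0  0  0  0  1]
cap ang -173.39775190619952 r 0.14469927983309888 21
```

View pics/ov0.png

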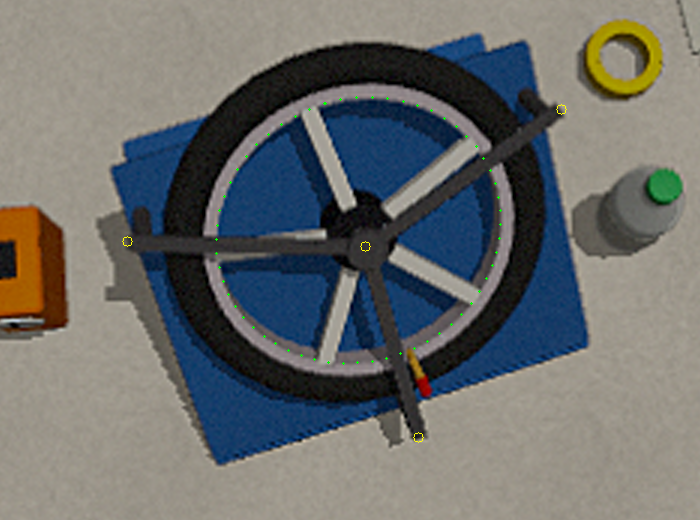

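```bash
cat > plan.py <<'E'
# usage: python3 plan.py nrows theta,r,height[,orient]  (waypoints: last relative interpolation in polar if 'arc')
import sys,numpy as np
from bench import r
from scipy.spatial.transform import Rotation as Ro
g=np.load("geo.npz"); hub,n,U,Y=[g[k] for k in("hub","n","U","Y")]
def cur():
    o=r.observe(); return o,np.array(o["tool_pos"]),Ro.from_euler("xyz",o["tool_rot"],degrees=True)
def pose(th,rad,hgt,al=None):
    al=th if al is None else al; a,b=np.radians(th),np.radians(al)
    R0=Ro.from_matrix(np.c_[np.cos(b)*Y-np.sin(b)*U,np.cos(b)*U+np.sin(b)*Y,-n])
    return hub+rad*(np.cos(a)*U+np.sin(a)*Y)+(hgt+.166)*n,R0
def rel(p,R,p0,R0):
    return np.r_[1000*R0.inv().apply(p-p0),(R0.inv()*R).as_rotvec()]
def polar(p,R):
    d=p+R.apply([0,0,.166])-hub; y=R.apply([0,1,0])
    return np.degrees(np.arctan2(d@Y,d@U)),1000*np.hypot(d@Y,d@U),1000*d@n,np.degrees(np.arctan2(y@Y,y@U))
o,p0,R0=cur()
print("clk",o["clock"],"polar th,r,h,al",np.round(polar(p0,R0),1),"F",np.round(o["force"],1),"q",np.round(o["joint_positions"],0),"gap",round(float(o["finger_gap"]),2))
for a in sys.argv[1:]:
    w=[float(x) for x in a.split(",")]; w[1]/=1000; w[2]/=1000
    p,R=pose(*w); print(a,np.round(rel(p,R,p0,R0),2))
E
python3 plan.py 0,80,80
```

```text
clk 0.1 polar th,r,h,al [-124.1  575.7  332.6  -85.8] F [0.5 0.4 1.3] q [ 69.  40. -11.  90.   9.  52. -12.] gap 1.0
0,80,80 [ 421.23 -440.56    6.55   -0.5     0.45   -1.43]
```

Call:
apply_moves([
  {"tx":30,"ty":-31,"tz":0,"wx":-0.036,"wy":0.032,"wz":-0.1},
  {"tx":60,"ty":-63,"tz":0,"wx":-0.07,"wy":0.064,"wz":-0.2},
  {"tx":90,"ty":-94,"tz":0,"wx":-0.107,"wy":0.096,"wz":-0.306},
  {"tx":120,"ty":-126,"tz":0,"wx":-0.143,"wy":0.128,"wz":-0.41},
  {"tx":150,"ty":-157,"tz":0,"wx":-0.18,"wy":0.16,"wz":-0.51},
  {"tx":180,"ty":-189,"tz":0,"wx":-0.214,"wy":0.193,"wz":-0.613},
  {"tx":210,"ty":-220,"tz":0,"wx":-0.25,"wy":0.225,"wz":-0.715},
  {"tx":240,"ty":-252,"tz":0,"wx":-0.286,"wy":0.257,"wz":-0.817},
], hand=1, grip_force=10)

```text
clock: 1.1
tool_pos: [0.3677, -0.2471, 0.4046]
tool_rot: [159.5, -6.6, 71.9]
force: [0.6, 0.1, 0.2]
finger_gap: 0.119
```

```bash
python3 plan.py -15,80,80
```

```text
clk 1.1 polar th,r,h,al [-112.2  241.1  185.2  -36.1] F [0.6 0.1 0.2] q [ 51.  26. -28. 127.  14.  10.  -5.] gap 0.12
-15,80,80 [ 2.3968e+02  8.2200e+00  4.1290e+01 -1.8000e-01  2.2000e-01 -3.5000e-01]
```

Call:
apply_moves([
  {"tx":48,"ty":2,"tz":8,"wx":-0.036,"wy":0.044,"wz":-0.07},
  {"tx":96,"ty":3,"tz":16,"wx":-0.072,"wy":0.088,"wz":-0.14},
  {"tx":144,"ty":5,"tz":25,"wx":-0.108,"wy":0.132,"wz":-0.21},
  {"tx":192,"ty":6,"tz":33,"wx":-0.144,"wy":0.176,"wz":-0.28},
  {"tx":240,"ty":8,"tz":41,"wx":-0.18,"wy":0.22,"wz":-0.35},
  {"tx":240,"ty":8,"tz":41,"wx":-0.18,"wy":0.22,"wz":-0.35},
])

```text
clock: 1.85
tool_pos: [0.4244, -0.0932, 0.3864]
tool_rot: [154.7, -7.4, 90.7]
force: [-0.1, 0.0, -0.9]
finger_gap: 0.004
```

```bash
python3 plan.py -15,80,30 -15,80,-16
python3 - <<'E'
from bench import vision
import cv2,numpy as np
for n in ["side","top"]:
    d=vision.get_image(n); np.savez(n+"1.npz",**d)
    cv2.imwrite(f"pics/{n}1.png",cv2.resize(d["image"][:,:,::-1],(800,600)))
E
```

```text
clk 1.85 polar th,r,h,al [-91.6  77.2 107.5 -18.9] F [-0.1  0.  -0.9] q [ 43.  32. -50. 132.  91.  16. -84.] gap 0.0
-15,80,30 [ 7.289e+01  4.396e+01  6.555e+01 -1.400e-01  6.000e-02 -6.000e-02]
-15,80,-16 [ 7.5820e+01  5.0360e+01  1.1101e+02 -1.4000e-01  6.0000e-02 -6.0000e-02]
```

View pics/side1.png

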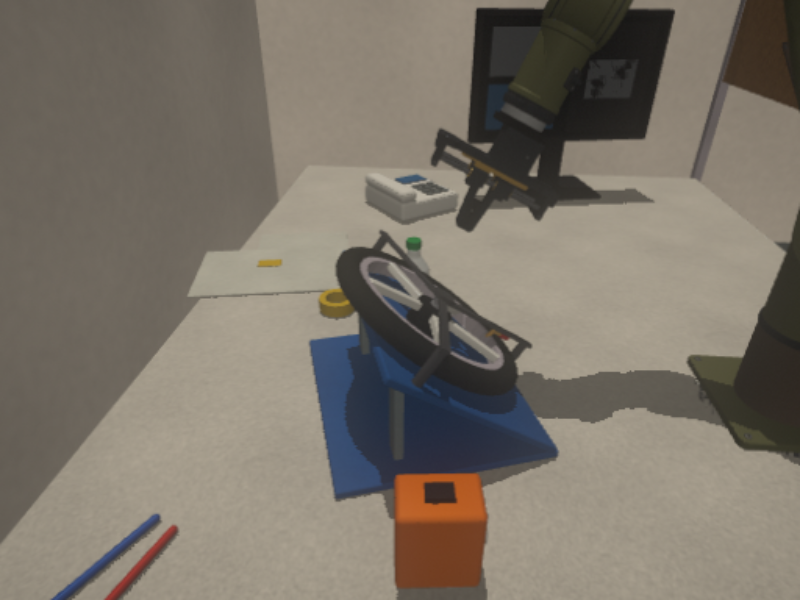

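View pics/top1.png

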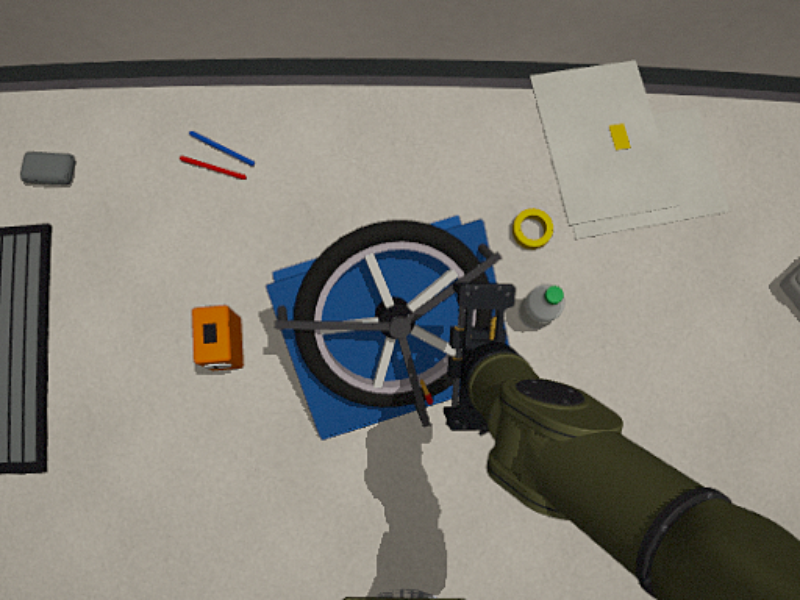

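The gripper is closed, right of the wheel at about (480,340) in the top view, and nothing has been touched. I continue to the hover point in the opening.

Call:
apply_moves([
  {"tx":18,"ty":12,"tz":12,"wx":-0.035,"wy":0.015,"wz":-0.015},
  {"tx":36,"ty":22,"tz":24,"wx":-0.07,"wy":0.03,"wz":-0.03},
  {"tx":54,"ty":32,"tz":36,"wx":-0.105,"wy":0.045,"wz":-0.045},
  {"tx":72,"ty":43,"tz":48,"wx":-0.14,"wy":0.06,"wz":-0.06},
  {"tx":72,"ty":43,"tz":48,"wx":-0.14,"wy":0.06,"wz":-0.06},
  {"tx":72,"ty":43,"tz":48,"wx":-0.14,"wy":0.06,"wz":-0.06},
])

```text
clock: 2.7
tool_pos: [0.4823, -0.019, 0.3706]
tool_rot: [146.3, -8.6, 95.3]
force: [0.6, -0.4, 0.5]
finger_gap: 0.003
```

```bash
python3 plan.py -15,80,30 -15,80,-16
```

```text
clk 2.7 polar th,r,h,al [-15.9  80.1  47.9 -15.3] F [ 0.6 -0.4  0.5] q [  37.   42.  -61.  129.  113.   30. -108.] gap 0.0
-15,80,30 [ 9.900e-01 -8.400e-01  1.791e+01 -1.000e-02  0.000e+00 -0.000e+00]
-15,80,-16 [ 1.060e+00 -6.000e-01  6.391e+01 -1.000e-02  0.000e+00 -0.000e+00]
```

Call:
apply_moves([
  {"tx":1,"ty":-1,"tz":16},
  {"tx":1,"ty":-1,"tz":32},
  {"tx":1,"ty":-1,"tz":48},
  {"tx":1,"ty":-1,"tz":64},
  {"tx":1,"ty":-1,"tz":64},
])

```text
invalid input
```

```bash
python3 plan.py -5,80,-16 5,80,-16 15,80,-16
python3 - <<'E'
from bench import vision
import cv2,numpy as np
for n in ["side","top"]:
    d=vision.get_image(n); np.savez(n+"2.npz",**d)
    cv2.imwrite(f"pics/{n}2.png",cv2.resize(d["image"][100:300,150:420,::-1],(800,592)))
E
```

```text
clk 2.7 polar th,r,h,al [-15.9  80.1  47.9 -15.3] F [ 0.6 -0.4  0.5] q [  37.   42.  -61.  129.  113.   30. -108.] gap 0.0
-5,80,-16 [ 1.494e+01 -1.880e+00  6.389e+01 -1.000e-02  0.000e+00 -1.800e-01]
5,80,-16 [ 2.840e+01 -5.560e+00  6.389e+01 -1.000e-02  0.000e+00 -3.500e-01]
15,80,-16 [ 4.101e+01 -1.151e+01  6.390e+01 -1.000e-02  0.000e+00 -5.300e-01]
```

View pics/side2.png

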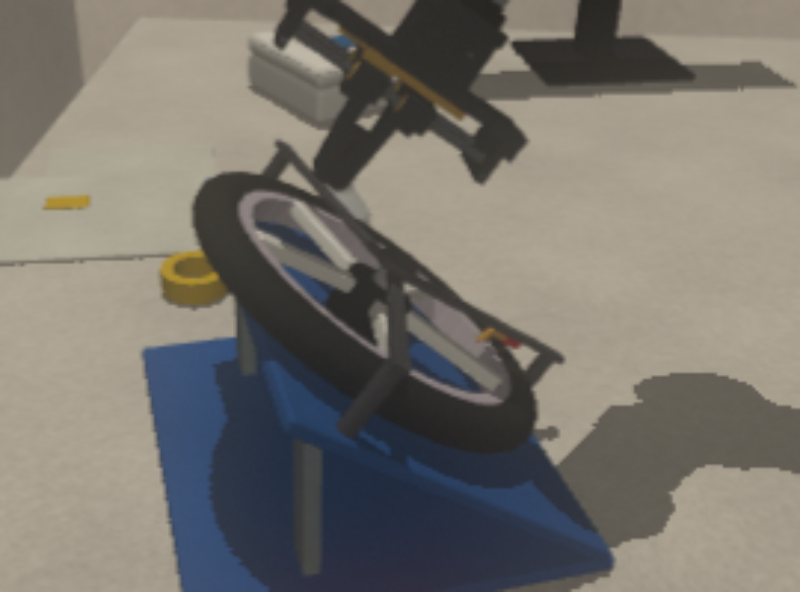

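View pics/top2.png

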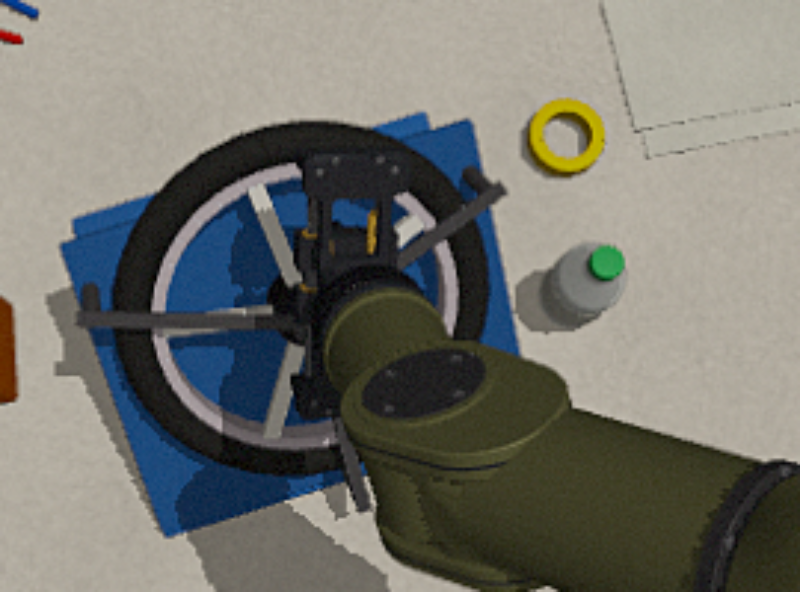

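The close-ups show the closed fingers hovering over the opening (side view about (335,170)). The descent call was refused, probably for missing fields, so I resend it with every field filled.

Call:
apply_moves([
  {"tx":1,"ty":-1,"tz":16,"wx":0,"wy":0,"wz":0},
  {"tx":1,"ty":-1,"tz":32,"wx":0,"wy":0,"wz":0},
  {"tx":1,"ty":-1,"tz":48,"wx":0,"wy":0,"wz":0},
  {"tx":1,"ty":-1,"tz":64,"wx":0,"wy":0,"wz":0},
  {"tx":1,"ty":-1,"tz":64,"wx":0,"wy":0,"wz":0},
])

```text
clock: 3.42
tool_pos: [0.517, -0.0055, 0.3172]
tool_rot: [146.2, -8.7, 95.4]
force: [-0.1, 0.8, 0.1]
finger_gap: 0.008
```

```bash
python3 plan.py -7,80,-16 1,80,-16 9,80,-16 17,80,-16 25,80,-16
```

```text
clk 3.425 polar th,r,h,al [-14.2  79.6 -17.2 -15.3] F [-0.1  0.8  0.1] q [  33.   51.  -60.  127.  119.   37. -111.] gap 0.01
-7,80,-16 [10.16 -1.03 -1.21 -0.   -0.   -0.14]
1,80,-16 [21.07 -3.4  -1.19 -0.   -0.   -0.28]
9,80,-16 [31.54 -7.27 -1.16 -0.   -0.   -0.42]
17,80,-16 [ 41.37 -12.56  -1.13  -0.    -0.    -0.56]
25,80,-16 [ 50.36 -19.16  -1.09  -0.    -0.    -0.7 ]
```

Call:
apply_moves([
  {"tx":5,"ty":0,"tz":-1,"wx":0,"wy":0,"wz":-0.07},
  {"tx":10,"ty":-1,"tz":-1,"wx":0,"wy":0,"wz":-0.14},
  {"tx":16,"ty":-2,"tz":-1,"wx":0,"wy":0,"wz":-0.21},
  {"tx":21,"ty":-3,"tz":-1,"wx":0,"wy":0,"wz":-0.28},
  {"tx":26,"ty":-5,"tz":-1,"wx":0,"wy":0,"wz":-0.35},
  {"tx":31.5,"ty":-7,"tz":-1,"wx":0,"wy":0,"wz":-0.42},
])

```text
clock: 4.18
tool_pos: [0.5085, 0.0234, 0.3206]
tool_rot: [145.4, 5.4, 115.1]
force: [1.2, -4.9, 2.1]
finger_gap: 0.007
```

```bash
python3 plan.py 17,80,-16 25,80,-16 33,80,-16 41,80,-16 48,80,-16
```

```text
clk 4.175 polar th,r,h,al [  6.6  80.9 -14.9   8.9] F [ 1.2 -4.9  2.1] q [ 27.  48. -55. 128. 123.  36. -96.] gap 0.01
17,80,-16 [ 1.353e+01 -1.770e+00  1.050e+00 -0.000e+00  1.000e-02 -1.400e-01]
25,80,-16 [ 2.444e+01 -4.120e+00  9.800e-01 -0.000e+00  1.000e-02 -2.800e-01]
33,80,-16 [ 3.492e+01 -7.960e+00  9.200e-01 -0.000e+00  1.000e-02 -4.200e-01]
41,80,-16 [ 4.476e+01 -1.323e+01  8.700e-01 -0.000e+00  1.000e-02 -5.600e-01]
48,80,-16 [ 5.270e+01 -1.892e+01  8.200e-01 -0.000e+00  1.000e-02 -6.800e-01]
```

Call:
apply_moves([
  {"tx":7,"ty":-1,"tz":0,"wx":0,"wy":0,"wz":-0.08},
  {"tx":13,"ty":-2,"tz":0,"wx":0,"wy":0,"wz":-0.16},
  {"tx":19,"ty":-3,"tz":0,"wx":0,"wy":0,"wz":-0.24},
  {"tx":25,"ty":-5,"tz":0,"wx":0,"wy":0,"wz":-0.32},
  {"tx":31,"ty":-7,"tz":0,"wx":0,"wy":0,"wz":-0.4},
  {"tx":37,"ty":-10,"tz":0,"wx":0,"wy":0,"wz":-0.48},
  {"tx":43,"ty":-13,"tz":0,"wx":0,"wy":0,"wz":-0.56},
  {"tx":48,"ty":-16,"tz":0,"wx":0,"wy":0,"wz":-0.64},
  {"tx":48,"ty":-16,"tz":0,"wx":0,"wy":0,"wz":-0.64},
])

```text
clock: 5.3
tool_pos: [0.4763, 0.0621, 0.3076]
tool_rot: [153.8, 24.2, 147.8]
force: [3.1, -2.0, 3.8]
finger_gap: 0.004
```

```bash
python3 plan.py 40,80,-16,45 35,80,50,35
python3 - <<'E'
from bench import vision
import cv2,numpy as np
for n in ["side","top"]:
    d=vision.get_image(n); np.savez(n+"3.npz",**d)
    cv2.imwrite(f"pics/{n}3.png",cv2.resize(d["image"][100:300,150:420,::-1],(800,592)))
E
```

```text
clk 5.3 polar th,r,h,al [ 44.6  81.1 -14.8  45.5] F [ 3.1 -2.   3.8] q [ 17.  46. -48. 134. 133.  39. -77.] gap 0.0
40,80,-16,45 [-6.57 -1.46  1.22  0.    0.    0.01]
35,80,50,35 [-13.58  -2.42 -64.77   0.     0.     0.18]
```

View pics/side3.png

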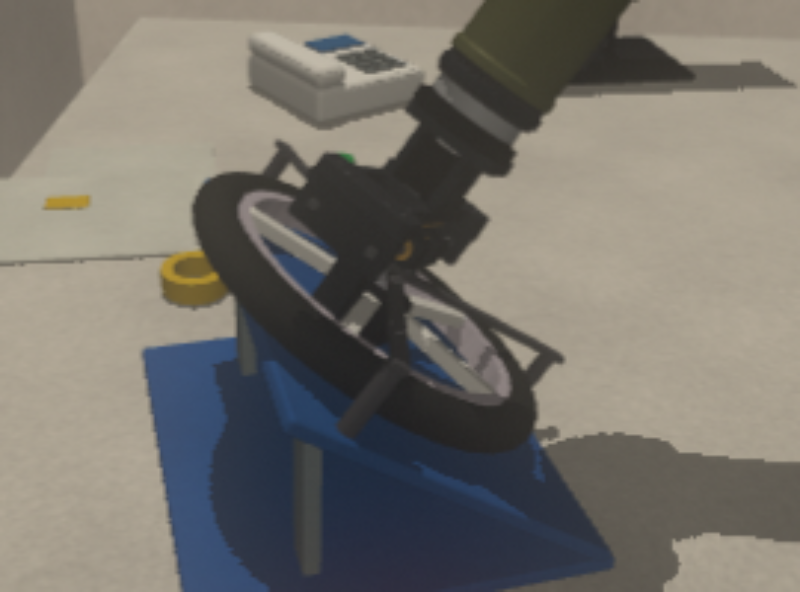

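View pics/top3.png

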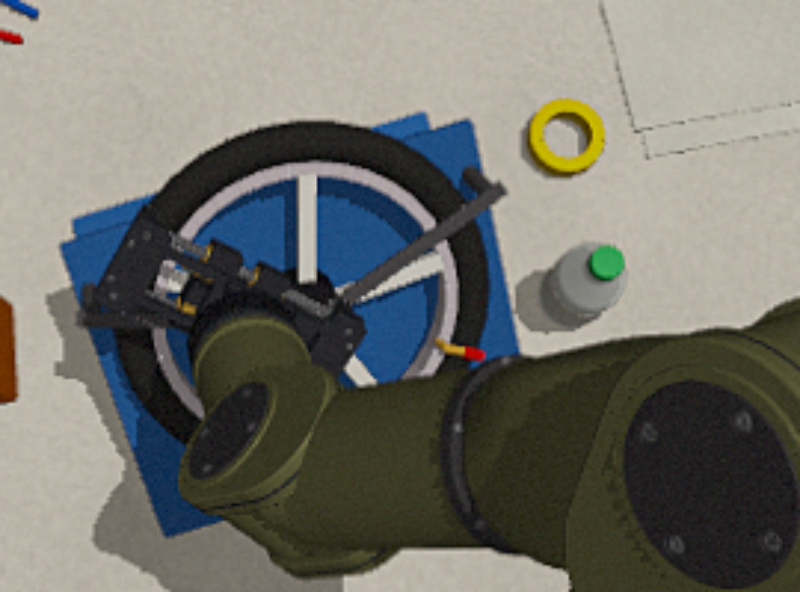

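The wheel turned as planned; the cap is now at about (470,353) and the next spoke is near −16°. I back off and lift clear.

Call:
apply_moves([
  {"tx":-4,"ty":-1,"tz":0,"wx":0,"wy":0,"wz":0},
  {"tx":-8,"ty":-1,"tz":0,"wx":0,"wy":0,"wz":0},
  {"tx":-8,"ty":-1,"tz":-20,"wx":0,"wy":0,"wz":0},
  {"tx":-8,"ty":-1,"tz":-40,"wx":0,"wy":0,"wz":0},
  {"tx":-9,"ty":-1,"tz":-62,"wx":0,"wy":0,"wz":0.05},
  {"tx":-9,"ty":-1,"tz":-62,"wx":0,"wy":0,"wz":0.05},
])

```text
clock: 6.15
tool_pos: [0.4476, 0.0457, 0.3614]
tool_rot: [152.8, 22.8, 145.1]
force: [-0.2, -0.5, -0.7]
finger_gap: -0.0
```

```bash
python3 plan.py 0,80,47 -37,80,47
python3 - <<'E'
from bench import vision
import cv2,numpy as np
for n in ["top"]:
    d=vision.get_image(n); np.savez(n+"4.npz",**d)
E
cp geo.npz g0.npz; python3 w.py top4.npz pics/ov4.png; cp g0.npz geo.npz
```

```text
clk 6.15 polar th,r,h,al [39.3 79.8 47.8 42.7] F [-0.2 -0.5 -0.7] q [ 21.  37. -49. 136. 128.  32. -77.] gap -0.0
0,80,47 [-49.19 -20.91   0.66  -0.    -0.     0.75]
-37,80,47 [-73.66 -65.39   0.63  -0.    -0.     1.39]
hub [ 0.5653 -0.0101  0.1663] r 0.12115467533369309 n [-0.5455 -0.1772  0.8192] h -0.1703488552084828
spokes mod 72:  21.625253791167196 0.3435644184329795
[16 34 51 43 36 28 19  6  0  0  0  0  0  0  0  0  0  0  3  0  0  0  0  0
  0  0  0  0  0  0  0  1  1  1  0  1  1  0  0  0  0  0  0  8 12 16 18 21
 26 34 42 30 12  4  0  6 10 11 10 10 10 12 11 12 10 12 12 13 14 14 15 16]
cap ang -141.6527870840269 r 0.13261686347088472 25
```

View pics/ov4.png

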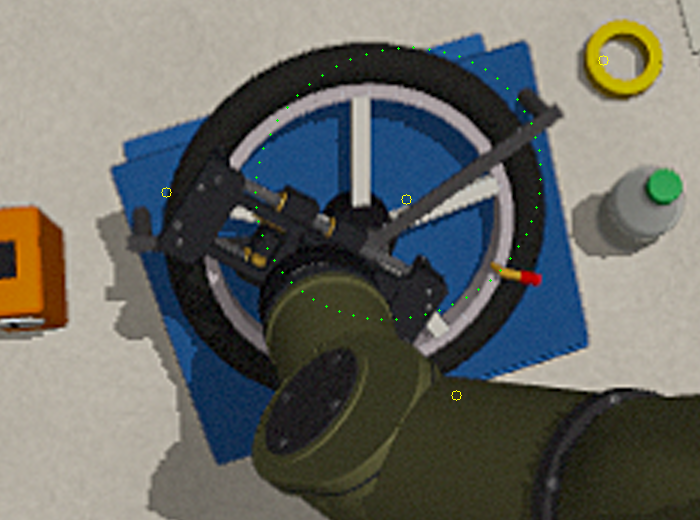

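The hub refit fails here because the arm hides part of the wheel. I measure with the hub fixed from the first fit instead.

```bash
cat > ang.py <<'E'
from h import *
import sys
d=dict(np.load(sys.argv[1])); g=np.load("g0.npz"); hub,n,U,Y=[g[k] for k in("hub","n","U","Y")]
im=d["image"]; hsv=cv2.cvtColor(im,cv2.COLOR_RGB2HSV); H,W=im.shape[:2]; v,u=np.mgrid[:H,:W]; P=cloud(d)
def pol(m,h):
    Q=onplane(d,np.c_[u[m],v[m]],hub+n*h,n)-hub; return np.degrees(np.arctan2(Q@Y,Q@U)),np.hypot(Q@Y,Q@U)
near=np.abs((P-hub)@n)<.008
w=(hsv[...,1]<60)&(hsv[...,2]>110)&near
a,r=pol(w,0); s=(r>.045)&(r<.105); a=a[s]; r=r[s]
h,e=np.histogram(a,bins=np.arange(-180,181,6)); print({int(x):int(y) for x,y in zip(e,h) if y>3})
for c in range(-180,180,4):
    k=np.abs(a-c)<2
z=np.exp(5j*np.radians(a)).mean(); print("spokes mod72",np.degrees(np.angle(z))/5,abs(z),"-> joint mod72",(np.degrees(np.angle(z))/5-36)%72)
red=((hsv[...,0]<8)|(hsv[...,0]>172))&(hsv[...,1]>150)&(hsv[...,2]>80)&(np.linalg.norm(P-hub,axis=2)<.2)
a,r=pol(red,.007); print("cap",a.mean() if len(a) else None,r.mean() if len(r) else None,len(r))
E
python3 ang.py top0.npz; python3 ang.py top4.npz
```

```text
{-144: 54, -138: 68, -132: 10, -72: 59, -66: 84, -60: 19, 0: 60, 6: 77, 12: 5, 66: 14, 78: 8, 144: 51, 150: 66, 156: 7}
spokes mod72 6.855591559245392 0.9485839487258148 -> joint mod72 42.85559155924539
cap -173.3931907848495 0.14472123867040473 21
{-162: 13, -156: 7, -96: 15, -90: 63, -84: 24, -24: 22, -18: 87, -12: 42, 54: 8, 60: 15}
spokes mod72 -14.11009057465671 0.9618567804537475 -> joint mod72 21.88990942534329
cap -122.1370671456253 0.14327024897110277 25
```

Call:
apply_moves([
  {"tx":-8,"ty":-6,"tz":0,"wx":0,"wy":0,"wz":0.14},
  {"tx":-16,"ty":-12,"tz":0,"wx":0,"wy":0,"wz":0.28},
  {"tx":-24,"ty":-18,"tz":0,"wx":0,"wy":0,"wz":0.42},
  {"tx":-32,"ty":-24,"tz":0,"wx":0,"wy":0,"wz":0.56},
  {"tx":-40,"ty":-30,"tz":0,"wx":0,"wy":0,"wz":0.7},
  {"tx":-48,"ty":-37,"tz":0,"wx":0,"wy":0,"wz":0.84},
  {"tx":-56,"ty":-44,"tz":0,"wx":0,"wy":0,"wz":0.98},
  {"tx":-64,"ty":-51,"tz":0,"wx":0,"wy":0,"wz":1.12},
  {"tx":-70,"ty":-58,"tz":0,"wx":0,"wy":0,"wz":1.25},
  {"tx":-73,"ty":-64,"tz":0,"wx":0,"wy":0,"wz":1.37},
])

```text
clock: 7.45
tool_pos: [0.4807, -0.0463, 0.361]
tool_rot: [150.7, -19.8, 77.1]
force: [-0.3, -0.1, 0.1]
finger_gap: 0.005
```

```bash
python3 plan.py -36,80,47 -36,80,-16
```

```text
clk 7.45 polar th,r,h,al [-36.4  79.2  45.7 -36.1] F [-0.3 -0.1  0.1] q [  42.   45.  -65.  130.  113.   32. -124.] gap 0.0
-36,80,47 [ 0.56  0.2  -1.31 -0.    0.   -0.  ]
-36,80,-16 [ 0.57  0.45 61.69 -0.    0.   -0.  ]
```

Call:
apply_moves([
  {"tx":0,"ty":0,"tz":16,"wx":0,"wy":0,"wz":0},
  {"tx":0,"ty":0,"tz":32,"wx":0,"wy":0,"wz":0},
  {"tx":0,"ty":0,"tz":48,"wx":0,"wy":0,"wz":0},
  {"tx":0,"ty":0,"tz":62,"wx":0,"wy":0,"wz":0},
  {"tx":0,"ty":0,"tz":62,"wx":0,"wy":0,"wz":0},
])

```text
clock: 8.07
tool_pos: [0.5142, -0.0344, 0.3101]
tool_rot: [150.7, -19.7, 77.4]
force: [0.2, 1.3, 0.5]
finger_gap: 0.003
```

```bash
python3 plan.py  -28,80,-16 -20,80,-16 -12,80,-16 -4,80,-16 4,80,-16
```

```text
clk 8.075 polar th,r,h,al [-35.8  78.5 -16.4 -35.9] F [0.2 1.3 0.5] q [  38.   53.  -63.  127.  118.   38. -126.] gap 0.0
-28,80,-16 [10.96  0.05 -0.4  -0.   -0.   -0.14]
-20,80,-16 [21.88 -2.25 -0.39 -0.   -0.   -0.28]
-12,80,-16 [32.38 -6.05 -0.37 -0.   -0.   -0.42]
-4,80,-16 [ 42.24 -11.27  -0.34  -0.    -0.    -0.56]
4,80,-16 [ 51.29 -17.81  -0.31  -0.    -0.    -0.7 ]
```

Call:
apply_moves([
  {"tx":5.5,"ty":0,"tz":0,"wx":0,"wy":0,"wz":-0.07},
  {"tx":11,"ty":0,"tz":0,"wx":0,"wy":0,"wz":-0.14},
  {"tx":16,"ty":-1,"tz":0,"wx":0,"wy":0,"wz":-0.21},
  {"tx":22,"ty":-2,"tz":0,"wx":0,"wy":0,"wz":-0.28},
  {"tx":27,"ty":-4,"tz":0,"wx":0,"wy":0,"wz":-0.35},
  {"tx":32,"ty":-6,"tz":0,"wx":0,"wy":0,"wz":-0.42},
  {"tx":37,"ty":-8.5,"tz":0,"wx":0,"wy":0,"wz":-0.49},
  {"tx":42,"ty":-11,"tz":0,"wx":0,"wy":0,"wz":-0.56},
  {"tx":47,"ty":-14.5,"tz":0,"wx":0,"wy":0,"wz":-0.63},
  {"tx":51,"ty":-18,"tz":0,"wx":0,"wy":0,"wz":-0.7},
])

```text
clock: 9.32
tool_pos: [0.5106, 0.0165, 0.3205]
tool_rot: [145.1, 2.7, 111.3]
force: [1.9, -6.1, 0.8]
finger_gap: 0.003
```

```bash
python3 plan.py  12,80,-16 20,80,-16 28,80,-16 36,80,-16 44,80,-16
```

```text
clk 9.325 polar th,r,h,al [  1.5  80.2 -14.9   4.3] F [ 1.9 -6.1  0.8] q [  27.   47.  -54.  128.  124.   35. -100.] gap 0.0
12,80,-16 [ 1.366e+01 -1.010e+00  1.030e+00 -0.000e+00  1.000e-02 -1.300e-01]
20,80,-16 [ 2.459e+01 -3.280e+00  9.600e-01 -0.000e+00  1.000e-02 -2.700e-01]
28,80,-16 [ 3.51e+01 -7.04e+00  9.00e-01 -0.00e+00  1.00e-02 -4.10e-01]
36,80,-16 [ 4.498e+01 -1.223e+01  8.500e-01 -0.000e+00  1.000e-02 -5.500e-01]
44,80,-16 [ 5.404e+01 -1.875e+01  8.000e-01 -0.000e+00  1.000e-02 -6.900e-01]
```

Call:
apply_moves([
  {"tx":6.5,"ty":0,"tz":0,"wx":0,"wy":0,"wz":-0.08},
  {"tx":13,"ty":-1,"tz":0,"wx":0,"wy":0,"wz":-0.16},
  {"tx":19,"ty":-2,"tz":0,"wx":0,"wy":0,"wz":-0.24},
  {"tx":25,"ty":-4,"tz":0,"wx":0,"wy":0,"wz":-0.32},
  {"tx":31,"ty":-6,"tz":0,"wx":0,"wy":0,"wz":-0.4},
  {"tx":37,"ty":-9,"tz":0,"wx":0,"wy":0,"wz":-0.48},
  {"tx":42.5,"ty":-12,"tz":0,"wx":0,"wy":0,"wz":-0.56},
  {"tx":48,"ty":-16,"tz":0,"wx":0,"wy":0,"wz":-0.64},
  {"tx":53,"ty":-20,"tz":0,"wx":0,"wy":0,"wz":-0.72},
  {"tx":53,"ty":-20,"tz":0,"wx":0,"wy":0,"wz":-0.72},
])

```text
clock: 10.58
tool_pos: [0.4762, 0.0614, 0.3074]
tool_rot: [153.8, 24.2, 147.8]
force: [3.2, -2.6, 3.2]
finger_gap: 0.01
```

```bash
python3 plan.py  44,80,-16
```

```text
clk 10.575 polar th,r,h,al [ 44.4  80.5 -14.8  45.5] F [ 3.2 -2.6  3.2] q [ 16.  45. -46. 134. 135.  38. -79.] gap 0.01
44,80,-16 [-0.8  -0.38  1.22  0.    0.    0.03]
```

Same end as the first stroke. I back off and lift.

Call:
apply_moves([
  {"tx":-4,"ty":-1,"tz":0,"wx":0,"wy":0,"wz":0},
  {"tx":-8,"ty":-1,"tz":0,"wx":0,"wy":0,"wz":0},
  {"tx":-8,"ty":-1,"tz":-20,"wx":0,"wy":0,"wz":0},
  {"tx":-8,"ty":-1,"tz":-40,"wx":0,"wy":0,"wz":0},
  {"tx":-9,"ty":-1,"tz":-62,"wx":0,"wy":0,"wz":0.05},
  {"tx":-9,"ty":-1,"tz":-62,"wx":0,"wy":0,"wz":0.05},
])

```text
clock: 11.32
tool_pos: [0.4476, 0.0448, 0.3612]
tool_rot: [152.8, 22.8, 145.1]
force: [-0.3, -0.5, 0.1]
finger_gap: 0.006
```

```bash
python3 plan.py  -36,80,47
python3 - <<'E'
from bench import vision
import numpy as np,cv2
d=vision.get_image("top"); np.savez("top5.npz",**d)
cv2.imwrite("pics/top5.png",cv2.resize(d["image"][100:300,150:420,::-1],(800,592)))
E
python3 ang.py top5.npz
```

```text
clk 11.325 polar th,r,h,al [39.  78.9 47.8 42.7] F [-0.3 -0.5  0.1] q [ 20.  36. -47. 136. 131.  30. -79.] gap 0.01
-36,80,47 [-73.01 -63.13   0.7   -0.    -0.     1.37]
{-162: 11, -156: 6, -96: 18, -90: 64, -84: 24, -24: 22, -18: 87, -12: 42, 54: 10, 60: 13}
spokes mod72 -14.23472591543208 0.9619078491656857 -> joint mod72 21.76527408456792
cap -50.59921726285827 0.14082573336716026 38
```

View pics/top5.png

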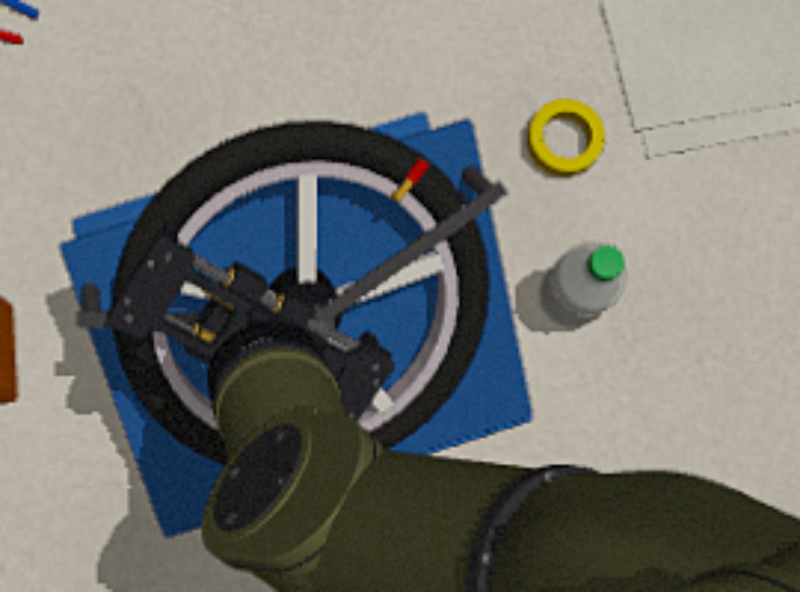

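The stem is now at −50°, with the cap at (418,170). The last stroke is +50° on the same spoke position. I insert at a slightly smaller radius to stay off the stem.

Call:
apply_moves([
  {"tx":-8,"ty":-6,"tz":0,"wx":0,"wy":0,"wz":0.14},
  {"tx":-16,"ty":-12,"tz":0,"wx":0,"wy":0,"wz":0.28},
  {"tx":-24,"ty":-18,"tz":0,"wx":0,"wy":0,"wz":0.42},
  {"tx":-32,"ty":-24,"tz":0,"wx":0,"wy":0,"wz":0.56},
  {"tx":-40,"ty":-30,"tz":0,"wx":0,"wy":0,"wz":0.7},
  {"tx":-48,"ty":-37,"tz":0,"wx":0,"wy":0,"wz":0.84},
  {"tx":-56,"ty":-44,"tz":0,"wx":0,"wy":0,"wz":0.98},
  {"tx":-62,"ty":-51,"tz":0,"wx":0,"wy":0,"wz":1.12},
  {"tx":-66,"ty":-58,"tz":0,"wx":0,"wy":0,"wz":1.25},
  {"tx":-68,"ty":-63,"tz":0,"wx":0,"wy":0,"wz":1.34},
])

```text
clock: 12.62
tool_pos: [0.477, -0.0438, 0.3591]
tool_rot: [150.2, -18.9, 78.7]
force: [-0.9, 0.6, -0.3]
finger_gap: -0.001
```

```bash
python3 plan.py -35,75,47 -35,75,-16
```

```text
clk 12.625 polar th,r,h,al [-35.7  74.4  45.7 -34.4] F [-0.9  0.6 -0.3] q [  41.   44.  -63.  130.  115.   31. -125.] gap -0.0
-35,75,47 [ 0.93 -0.09 -1.28 -0.    0.    0.01]
-35,75,-16 [ 9.400e-01  1.600e-01  6.172e+01 -0.000e+00  0.000e+00  1.000e-02]
```

Call:
apply_moves([
  {"tx":0,"ty":0,"tz":16,"wx":0,"wy":0,"wz":0},
  {"tx":0,"ty":0,"tz":32,"wx":0,"wy":0,"wz":0},
  {"tx":0,"ty":0,"tz":48,"wx":0,"wy":0,"wz":0},
  {"tx":0,"ty":0,"tz":62,"wx":0,"wy":0,"wz":0},
  {"tx":0,"ty":0,"tz":62,"wx":0,"wy":0,"wz":0},
])

```text
clock: 13.25
tool_pos: [0.5107, -0.0319, 0.3083]
tool_rot: [150.2, -18.8, 78.9]
force: [-0.2, 0.5, 1.6]
finger_gap: 0.004
```

```bash
python3 plan.py  -27,76,-16 -19,77,-16 -11,78,-16 -3,79,-16 5,80,-16
```

```text
clk 13.25 polar th,r,h,al [-35.1  73.9 -16.4 -34.2] F [-0.2  0.5  1.6] q [  37.   53.  -62.  128.  120.   37. -127.] gap 0.0
-27,76,-16 [10.73  0.8  -0.38 -0.   -0.   -0.13]
-19,77,-16 [21.39 -0.29 -0.37 -0.   -0.   -0.26]
-11,78,-16 [31.93 -2.9  -0.35 -0.   -0.   -0.4 ]
-3,79,-16 [42.13 -7.01 -0.33 -0.   -0.   -0.54]
5,80,-16 [ 51.77 -12.59  -0.31  -0.    -0.    -0.68]
```

Call:
apply_moves([
  {"tx":5.5,"ty":0,"tz":0,"wx":0,"wy":0,"wz":-0.065},
  {"tx":11,"ty":0,"tz":0,"wx":0,"wy":0,"wz":-0.13},
  {"tx":16,"ty":0,"tz":0,"wx":0,"wy":0,"wz":-0.2},
  {"tx":21,"ty":0,"tz":0,"wx":0,"wy":0,"wz":-0.26},
  {"tx":27,"ty":-1.5,"tz":0,"wx":0,"wy":0,"wz":-0.33},
  {"tx":32,"ty":-3,"tz":0,"wx":0,"wy":0,"wz":-0.4},
  {"tx":37,"ty":-5,"tz":0,"wx":0,"wy":0,"wz":-0.47},
  {"tx":42,"ty":-7,"tz":0,"wx":0,"wy":0,"wz":-0.54},
  {"tx":47,"ty":-10,"tz":0,"wx":0,"wy":0,"wz":-0.61},
  {"tx":52,"ty":-13,"tz":0,"wx":0,"wy":0,"wz":-0.68},
])

```text
clock: 14.5
tool_pos: [0.5091, 0.0175, 0.3195]
tool_rot: [145.3, 3.1, 111.7]
force: [1.2, -7.5, -1.2]
finger_gap: 0.006
```

```bash
python3 plan.py  15,80,-16 20,80,-16 25,80,-16;python3 - <<'E'
from bench import vision
import numpy as np,cv2
d=vision.get_image("top"); np.savez("top6.npz",**d)
E
python3 ang.py top6.npz
```

```text
clk 14.5 polar th,r,h,al [  2.5  78.1 -15.    4.8] F [ 1.2 -7.5 -1.2] q [  26.   47.  -52.  128.  125.   34. -102.] gap 0.01
15,80,-16 [ 1.629e+01 -8.000e-02  8.400e-01 -1.000e-02  1.000e-02 -1.800e-01]
20,80,-16 [ 2.31e+01 -1.61e+00  8.00e-01 -1.00e-02  1.00e-02 -2.70e-01]
25,80,-16 [ 2.975e+01 -3.740e+00  7.700e-01 -1.000e-02  1.000e-02 -3.500e-01]
{-66: 7, -60: 66, -54: 60, 18: 6, 84: 64, 90: 47}
spokes mod72 17.517048968929437 0.9612731092602574 -> joint mod72 53.51704896892944
cap -19.562427196999124 0.14028451264406794 36
```

Call:
apply_moves([
  {"tx":5,"ty":0,"tz":0,"wx":0,"wy":0,"wz":-0.06},
  {"tx":10,"ty":-0.5,"tz":0,"wx":0,"wy":0,"wz":-0.12},
  {"tx":15,"ty":-1,"tz":0,"wx":0,"wy":0,"wz":-0.18},
  {"tx":19,"ty":-2,"tz":0,"wx":0,"wy":0,"wz":-0.24},
  {"tx":22,"ty":-3,"tz":0,"wx":0,"wy":0,"wz":-0.28},
  {"tx":22,"ty":-3,"tz":0,"wx":0,"wy":0,"wz":-0.28},
  {"tx":22,"ty":-3,"tz":0,"wx":0,"wy":0,"wz":-0.28},
])

```text
clock: 15.42
tool_pos: [0.4991, 0.0385, 0.3175]
tool_rot: [146.9, 11.8, 125.2]
force: [0.6, -6.1, 0.8]
finger_gap: 0.004
```

```bash
python3 plan.py;python3 - <<'E'
from bench import vision
import numpy as np,cv2
d=vision.get_image("top"); np.savez("top7.npz",**d)
cv2.imwrite("pics/top7.png",cv2.resize(d["image"][100:300,150:420,::-1],(800,592)))
E
python3 ang.py top7.npz
```

```text
clk 15.425 polar th,r,h,al [ 20.   79.6 -15.   20.8] F [ 0.6 -6.1  0.8] q [ 22.  45. -49. 130. 129.  34. -93.] gap 0.0
{-120: 21, -114: 75, -108: 64, -102: 7, -48: 20, -42: 82, -36: 58, 30: 19, 96: 6, 102: 56, 108: 19}
spokes mod72 34.485721628763365 0.948181125162564 -> joint mod72 70.48572162876337
cap -2.113475093064564 0.13988780366090448 35
```

View pics/top7.png

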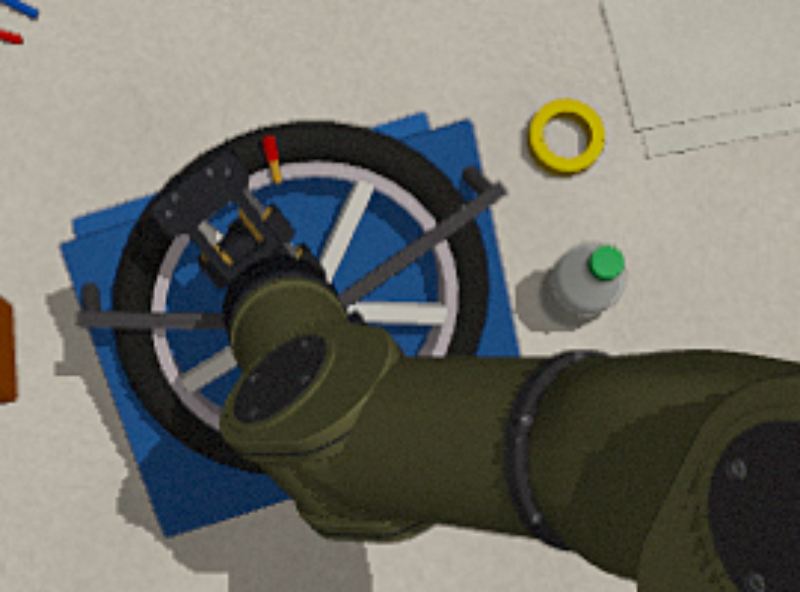

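Call:
apply_moves([
  {"tx":1.5,"ty":0,"tz":0,"wx":0,"wy":0,"wz":-0.02},
  {"tx":2.5,"ty":0,"tz":0,"wx":0,"wy":0,"wz":-0.03},
  {"tx":2.5,"ty":0,"tz":0,"wx":0,"wy":0,"wz":-0.03},
  {"tx":2.5,"ty":0,"tz":0,"wx":0,"wy":0,"wz":-0.03},
])

```text
clock: 15.98
tool_pos: [0.4976, 0.0407, 0.317]
tool_rot: [147.2, 12.7, 126.7]
force: [0.1, -5.4, 0.0]
finger_gap: 0.006
```

```bash
python3 plan.py;python3 - <<'E'
from bench import vision
import numpy as np,cv2
d=vision.get_image("top"); np.savez("top8.npz",**d)
E
python3 ang.py top8.npz
cat > yaw.py <<'E'
# refine yaw/hub: bracket arm pixels on bracket plane in first image, line fits
from h import *
import sys
d=dict(np.load("top0.npz")); g=np.load("g0.npz"); hub,n,U,Y=[g[k] for k in("hub","n","U","Y")]
im=d["image"]; hsv=cv2.cvtColor(im,cv2.COLOR_RGB2HSV); H,W=im.shape[:2]; v,u=np.mgrid[:H,:W]
Q=onplane(d,np.c_[u.ravel(),v.ravel()],hub+.021*n,n)-hub-.021*n
x,y=Q@U,Q@Y; r=np.hypot(x,y); a=np.degrees(np.arctan2(y,x))%360
P=cloud(d).reshape(-1,3); hh=(P-hub)@n
dark=(hsv[...,2].ravel()<110)&(hsv[...,1].ravel()<80)&(hh>.014)&(hh<.03)
L=[]
for t in(70,180,290):
    m=dark&(r>.03)&(r<.165)&(np.abs((a-t+180)%360-180)<12)
    p=np.c_[x[m],y[m]].astype(np.float32)
    vx,vy,x0,y0=cv2.fitLine(p,cv2.DIST_HUBER,0,.01,.01).ravel()
    ang=np.degrees(np.arctan2(vy,vx)); ang=(ang-t+90)%180-90
    print(t,m.sum(),"dir err",round(ang,2),"offset from hub mm",round(1000*(x0*vy-y0*vx),2)); L.append((vx,vy,x0,y0))
A=np.array([[l[1],-l[0]] for l in L]); b=np.array([l[2]*l[1]-l[3]*l[0] for l in L])
print("bracket centre offset (U,Y) mm",1000*np.linalg.lstsq(A,b,rcond=None)[0])
E
python3 yaw.py
```

```text
clk 15.975 polar th,r,h,al [ 22.   79.7 -15.   22.5] F [ 0.1 -5.4  0. ] q [ 21.  45. -49. 130. 130.  34. -92.] gap 0.01
{-120: 5, -114: 66, -108: 71, -102: 22, -48: 4, -42: 72, -36: 77, -30: 9, 30: 15, 36: 5, 102: 39, 108: 34}
spokes mod72 -35.5311957722279 0.9487864133810681 -> joint mod72 0.46880422777209674
cap -0.11304326812134975 0.13998144939317206 37
70 318 dir err 0.61 offset from hub mm 0.66
180 236 dir err 0.14 offset from hub mm 0.21
290 314 dir err 0.54 offset from hub mm 0.25
bracket centre offset (U,Y) mm [ 0.22456814 -0.42037037]
```

The cap reads −0.1° and the spokes +0.5°, and the bracket fit puts the frame bias at about 0.4°. That is on target, so I withdraw.

Call:
apply_moves([
  {"tx":-4,"ty":0,"tz":0,"wx":0,"wy":0,"wz":0},
  {"tx":-10,"ty":-1,"tz":0,"wx":0,"wy":0,"wz":0},
  {"tx":-10,"ty":-1,"tz":-16,"wx":0,"wy":0,"wz":0},
  {"tx":-10,"ty":-1,"tz":-35,"wx":0,"wy":0,"wz":0},
  {"tx":-10,"ty":-1,"tz":-60,"wx":0,"wy":0,"wz":0},
  {"tx":-10,"ty":-1,"tz":-85,"wx":0,"wy":0,"wz":0},
])

```text
clock: 16.77
tool_pos: [0.455, 0.0186, 0.3893]
tool_rot: [147.2, 12.6, 127.0]
force: [-0.1, 0.3, -0.2]
finger_gap: 0.008
```

```bash
python3 plan.py -100,180,120,0;python3 - <<'E'
from bench import vision
import numpy as np,cv2
d=vision.get_image("top"); np.savez("top9.npz",**d)
E
python3 ang.py top9.npz
```

```text
clk 16.775 polar th,r,h,al [16.5 79.8 71.4 22.6] F [-0.1  0.3 -0.2] q [ 26.  33. -48. 133. 124.  23. -89.] gap 0.01
-100,180,120,0 [-142.35 -176.65  -48.89   -0.     -0.      0.4 ]
{-120: 6, -114: 67, -108: 73, -102: 23, -48: 4, -42: 72, -36: 71, -30: 8, 30: 16, 36: 23, 102: 56, 108: 48}
spokes mod72 -35.62805950359144 0.9472005984815678 -> joint mod72 0.37194049640856974
cap -0.11850857562906388 0.14023606612328426 37
```

Call:
apply_moves([
  {"tx":-24,"ty":-12,"tz":-10,"wx":0,"wy":0,"wz":0},
  {"tx":-48,"ty":-24,"tz":-20,"wx":0,"wy":0,"wz":0},
  {"tx":-72,"ty":-36,"tz":-30,"wx":0,"wy":0,"wz":0},
  {"tx":-96,"ty":-48,"tz":-40,"wx":0,"wy":0,"wz":0},
  {"tx":-120,"ty":-60,"tz":-50,"wx":0,"wy":0,"wz":0},
  {"tx":-140,"ty":-70,"tz":-55,"wx":0,"wy":0,"wz":0},
  {"tx":-140,"ty":-70,"tz":-55,"wx":0,"wy":0,"wz":0},
  {"tx":-140,"ty":-70,"tz":-55,"wx":0,"wy":0,"wz":0},
])

```text
clock: 17.82
tool_pos: [0.4663, -0.141, 0.4264]
tool_rot: [147.2, 12.8, 126.8]
force: [-0.2, 0.3, -0.0]
finger_gap: 0.005
```

```bash
python3 plan.py;python3 - <<'E'
from bench import vision
import numpy as np,cv2
for n in["top","side"]:
    d=vision.get_image(n); np.savez(n+"10.npz",**d)
    cv2.imwrite(f"pics/{n}10.png",cv2.resize(d["image"][:,:,::-1],(800,600)))
E
python3 ang.py top10.npz
```

```text
clk 17.825 polar th,r,h,al [-63.5 149.  123.9  22.6] F [-0.2  0.3 -0. ] q [ 51.  32. -52. 123.  70.   9. -15.] gap 0.0
{-120: 4, -114: 48, -108: 57, -48: 4, -42: 72, -36: 71, -30: 4, 24: 11, 30: 75, 36: 69, 42: 4, 96: 21, 102: 77, 108: 65, 114: 5, 174: 12}
spokes mod72 35.483101599544646 0.9506925416347918 -> joint mod72 71.48310159954465
cap -0.11850857562906388 0.14023606612328426 37
```

View pics/top10.png

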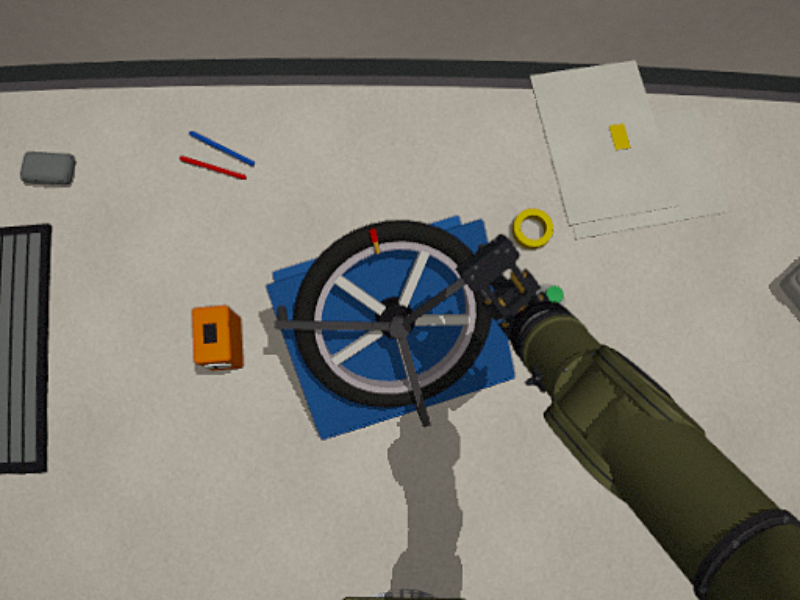

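View pics/side10.png

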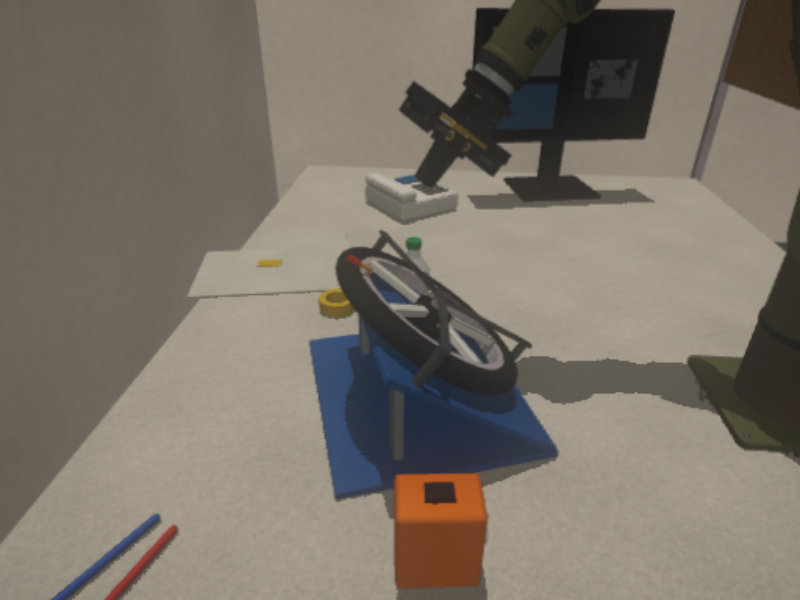

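Both views show the cap at twelve o'clock (top view (374,238)). The gel, tape and inflator have not moved, and the hand is clear.

```bash
python3 -c "
from bench import r
print(r.hand_in())"
```

```text
the job is handed in; nothing more can be done
None
```

The valve stem now points to twelve o'clock, and I have handed the job in; no verdict came back. It took three pushes with the closed fingertips on the white spokes, about +51°, +72° and +50°, all worked in the opening between the two upper arms. I then withdrew the hand and took it clear to the right, with about 18 s on the clock.

- **Wheel angle:** in the last picture the red cap reads −0.1° from twelve o'clock. The spokes give −0.5° there, though with the hand just off the wheel they had read +0.4°. My estimate of the stand's direction may be off by about 0.4°, so the stem should be within about 1°.
- **Forces:** the wrist force readings after each move stayed below about 8 N, and no unplanned contact showed.
- **Other objects:** by eye, the gel bottle, the tape roll and the inflator stand where they were in the first pictures. I did not measure their positions.
- **What went wrong on the way:** one descent call was refused because I left out some fields, and resending it worked. One wheel measurement with the arm in the way was wrong, so I fixed the hub at its first measured position after that.

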